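# Shut the sliding guard and press a jar lid home

## Task

Press the orange release tab of the lid press down and, keeping it pressed, slide the clear guard along its rails until it is fully home in front of the jar, then let the tab spring back up. Only then pull the press lever down to its stop so that the jar's lid is pushed fully home, and ease the lever slowly all the way back up, never letting it fly back. Leave the guard shut and do not knock over the white bottle or the beaker.

Things in the scene. Friction and masses are not known exactly. Their poses are not given: they have to be found in the camera images.
- press: Hand lid press fixed to the bench, grey, aluminium rails. Bed 130 x 360 mm. Origin: on the bench top, midway between the rails. +y runs along the rails from tab to jar; -x is its front (robot side). Jar at x +12, y +110 mm; column and head, 202 mm high, at x -12 to +89, y +88 to +132 mm. Rails 46 mm high, 34 to 57 mm either side of the middle line.
- tab_top (a point): Centre of the upper face of the orange release tab on the guard's tail; 46 mm above the bench with the tab at 0; moves with tab and guard. The pad is 50 mm across the rails, 44 mm along them between two cross ridges 5 mm high and 6 mm thick (centred 25 mm before and behind this point): a closed fingertip on the pad can push against a ridge.
- tab (a joint): Release tab, sliding straight down, m: 0 up, 0.008 fully down. Spring: 7 N to begin, 10 N at the bottom. While up, its teeth catch in racks (10 mm pitch) under the rails and lock the guard; pressed 0.0035 or more (best 0.006) they pass. Let up between two notches it rests about 0.0035 down, as it may at the start; at home it springs fully up.
- guard (a joint): Guard (grey carriage with the tab, and an upright clear screen 80 mm wide, 122 mm high, 160 mm further along than the tab): travel along the press's +y, m. 0 fully open, 0.09 fully home against its stop, the screen in front of the jar. The tab can spring fully up from 0.086 on. Starts between 0 and 0.03. Slides with 1 to 2 N, tab down.
- lever_grip (a point): Centre of the black rubber cross grip of the lever: round bar 22 mm thick, 80 mm long, lying along the press's y, carried by two steel arms. It moves with the lever. It can be pushed down from above.
- lever_pivot (a point): Point on the lever's hinge axis (parallel to the press's y), 182 mm above the bench, fixed to the press. The grip's centre runs round it on a 125 mm circle: at lever value q it lies 0.125*cos(0.6-q) m in front of (press -x) and 0.125*sin(0.6-q) m above the pivot.
- lever (a joint): Lever angle in rad: 0 up at rest, 0.95 fully down at its stop. Sprung to return: about 4.5 N at the grip to begin, 12 N near the bottom plus some 2 N while the lid is driven. It flies back if let go. It drives the ram that pushes the lid.
- jar_lid (a joint): White push-on lid, 36 mm across, of the amber jar: m pushed down, 0 standing proud, 0.005 fully home. The ram reaches it in the last part of the lever's stroke; it stays where it is pushed.
- hdpe_bottle: White plastic bottle, 48 mm across, 107 mm high, loose, standing on the bench; origin under its centre. Leave it alone.
- beaker_100: Small glass beaker, 56 mm across, 70 mm high, loose, standing on the bench; origin under its centre. Leave it alone.

How it is judged:
By the outcome, as a careful person would: the job done as asked, in the order asked, and still so for the second after the job is handed in, with the robot touching nothing.
It also fails if it takes over 72 s, if anything falls off the work surface, if the arm or the gripper's body presses on something with over 40 N, if the wrist force passes 120 N, or if a joint passes its speed limit or range.

## Robot

A 7-joint arm with a two-finger parallel gripper is mounted at the origin on a cart in front of the work surface, level with it; the furniture and walls round the work are solid. World frame = base frame: x ahead of the robot, y to its left, z up, the work surface at z = 0. Lengths are in m, angles in rad, forces in N, time in s.
With the tool pointing down it reaches from about 0.425 to 0.95 m from the base axis. Payload 16.7 kg.
Tool frame: the origin (TCP) lies midway between the tips of the shut fingers; the grasp point (between the pads) lies r.grasp_offset behind it (r.grasp_offset is the distance from the TCP to the grasp point, in m); z points along the fingers, y is the line along which they close (so a half turn about z gives the same grasp; the last joint's range is limited). The gripper opens to 94 mm and grips with 3 to 60 N. Pads are 16 mm wide; open, the fingers measure 119 mm over their backs; the gripper's body (75 mm by 177 mm) begins 78 mm behind the grasp point.
Start: joints at [1.135, 0.426, 0.074, 1.606, -0.034, 1.111, -0.067], TCP at [0.191, -0.647, 0.205] pointing down, gripper open.
Joint ranges: [-2.85, 2.85], [-0.5, 2.14], [-1.23, 1.37], [0.21, 2.46], [-1.02, 4.16], [0.16, 2.05], [-2.73, 2.73]. Speed limits (rad/s): [1.89, 1.89, 2.39, 2.39, 3.01, 3.01, 3.01].

## Interface

Orientations are given as a rotation vector (axis times angle).
In Python, from plant import sensors, vision, r gives the robot as it stands. The module is installed in compiled form; this text tells all that it offers.
- The arm moves only by the tool play_rows, never from a script. Its argument "moves" is a list of rows, each a list of 7 numbers: the opening, from -1 (shut) to 1 (fully open), then the shift along the tool's x, y, z in m, then the turn, a rotation vector about the tool's x, y, z in rad. A call has exactly 5 rows; each row is the pose to reach, as a shift and turn from the pose commanded when the call began, along the tool's axes at that moment; what a row does not reach only later rows make up. A row lasts 1/10 s, in which the tool goes at most 50 mm and 8.59 degrees, less where a joint would pass 70% of its speed; a pose out of reach is approached as far as the arm can. A call with a gripper value outside its range is refused whole. The fingers move at their own pace and stop on an object; the grip force is fixed at half the most. Time passes only in rows, so rows that repeat a pose let the fingers close, or fill a call up. It gives the time, the measured TCP pose, the force, the opening and the grip force at its end, in the units of the state.
- sensors.sense(): the state, without advancing time (a new reading comes with each control period).
- vision.camera(name): name is "side" or "top" or "wrist"; returns a dict with "image" (384x512x3 uint8, red, green, blue), "camera_matrix" (3x3 intrinsics, pixels), "view" (4x4, takes a point from world to camera coordinates). Camera axes: x right, y down, z forward; pixel columns grow to the right and rows downward; lengths in m; the calibration is good to about 2 mm. A picture is of the moment at which its call begins. There is no depth.
- r.finish_job(): hands the job in; it is judged then, once.
The state is a dict: "clock": time; "joint_positions": joint angles; "joint_vel": joint speeds; "joint_efforts": joint torques, N m; "eef_pos": TCP position; "orientation": TCP orientation; "ft_force": force on the tool from outside, world axes, zero at the start; "ft_torque": the same for the moment, N m; "finger_gap": opening from 0.0 (shut) to 1.0 (fully open); "grasp_force": force on a finger pad.
Only numpy, scipy, OpenCV 4.12 (cv2) and the standard library are available. Lean on these libraries where they do the work, as an engineer would, in place of code of your own. Each camera call takes 0.05 s, during which the arm holds its last target. There are 200 camera calls.

## Working session

There is one attempt and no reset: what is moved stays moved. The work goes in short steps, Python scripts to look and compute and a tool call to move; the robot and the scene stay as the last step left them, time stands still between calls to the robot, and variables do not carry over. Pictures are saved under pics/ and viewed, at most 10 in all, crops included, and the job is handed in when it is done.

Besides the shell and the picture viewer there is one more tool, called after "Request:" as name(argument=value, ...), one argument or row to a line, values as JSON. play_rows: Moves the arm, as the interface text tells. Its arguments: {"type":"object","properties":{"moves":{"type":"array","items":{"type":"array","items":{"type":"number"}}}},"required":["moves"]}

```bash
mkdir -p pics
python3 - <<'E'
from plant import sensors, vision, r
import cv2,numpy as np,pickle
d={}
for n in("side","top"):
    c=vision.camera(n);d[n]=c;cv2.imwrite(f"pics/{n}0.png",cv2.cvtColor(c["image"],cv2.COLOR_RGB2BGR))
    print(n,c["camera_matrix"].tolist(),np.round(c["view"],4).tolist())
pickle.dump(d,open("d.pkl","wb"))
s=sensors.sense()
print({k:np.round(v,3).tolist() for k,v in s.items()},r.grasp_offset)
E
```

```text
side [[413.9816396093685, 0.0, 251.79065267922317], [0.0, 413.9816396093685, 194.26913852473598], [0.0, 0.0, 1.0]] [[0.9993, -0.0329, -0.019, -0.5097], [-0.0328, -0.4968, -0.8672, 0.2209], [0.019, 0.8672, -0.4975, 1.2467], [0.0, 0.0, 0.0, 1.0]]
top [[408.8810992338052, 0.0, 258.0634850150579], [0.0, 408.8810992338052, 186.86728176135625], [0.0, 0.0, 1.0]] [[-0.0268, -0.9996, -0.0096, 0.1168], [-0.9971, 0.0274, -0.0717, 0.5208], [0.0719, 0.0077, -0.9974, 1.2082], [0.0, 0.0, 0.0, 1.0]]
{'clock': 0.1, 'joint_positions': [1.134, 0.427, 0.074, 1.607, -0.034, 1.111, -0.067], 'joint_vel': [-0.001, -0.003, 0.002, -0.002, -0.001, -0.001, -0.0], 'joint_efforts': [0.008, -93.748, 3.677, -45.505, -0.049, 0.017, 0.0], 'eef_pos': [0.191, -0.647, 0.205], 'orientation': [-3.108, -0.449, 0.0], 'ft_force': [0.009, 0.438, 0.764], 'ft_torque': [0.051, 0.035, 0.032], 'grasp_force': 0.0, 'finger_gap': 1.003} 0.0188
```

View pics/top0.png

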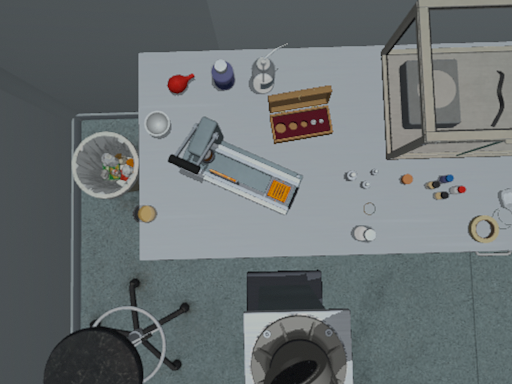

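View pics/side0.png

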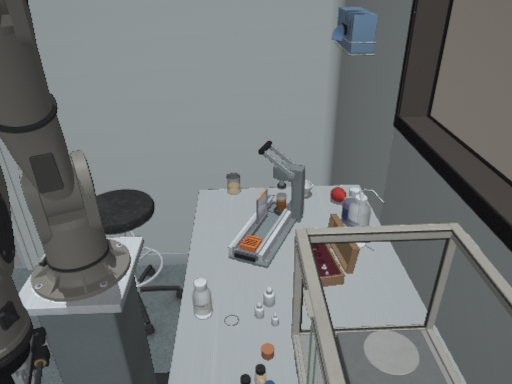

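Run:
```python
import cv2,numpy as np,pickle
d=pickle.load(open("d.pkl","rb"))
t=d["top"]["image"][105:225,150:310];s=d["side"]["image"][135:270,220:320]
t=cv2.resize(t,None,fx=5,fy=5,interpolation=cv2.INTER_CUBIC);s=cv2.resize(s,None,fx=4,fy=4,interpolation=cv2.INTER_CUBIC)
cv2.imwrite("pics/t1.png",t[:,:,::-1]);cv2.imwrite("pics/s1.png",s[:,:,::-1])
for n in d:
    im=d[n]["image"];h=cv2.cvtColor(im,cv2.COLOR_RGB2HSV)
    m=cv2.inRange(h,(5,190,120),(20,255,255))
    k,l,st,c=cv2.connectedComponentsWithStats(m)
    print(n,[(st[i].tolist(),c[i].round(1).tolist()) for i in range(1,k) if st[i,4]>20])
```

```text
side []
top [([127, 159, 6, 8, 35], [129.8, 162.1]), ([268, 180, 22, 22, 291], [278.4, 190.8])]
```

View pics/t1.png

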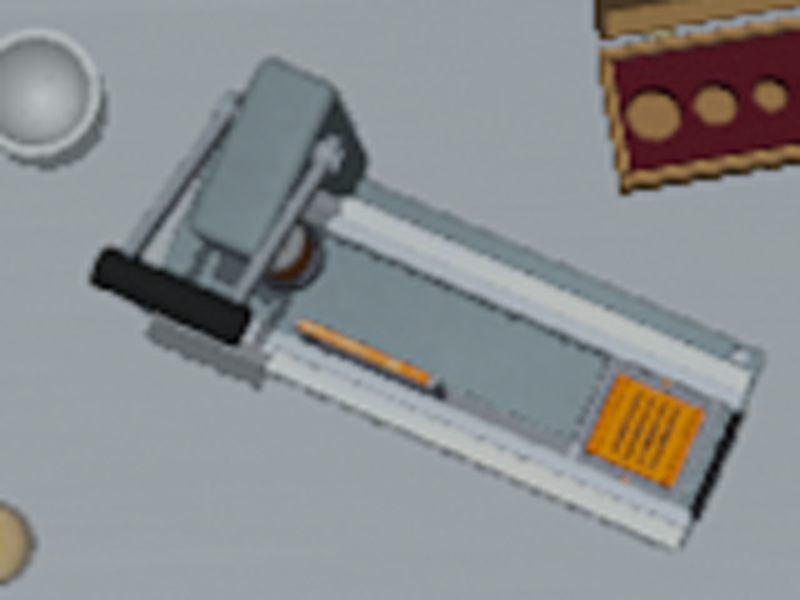

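View pics/s1.png

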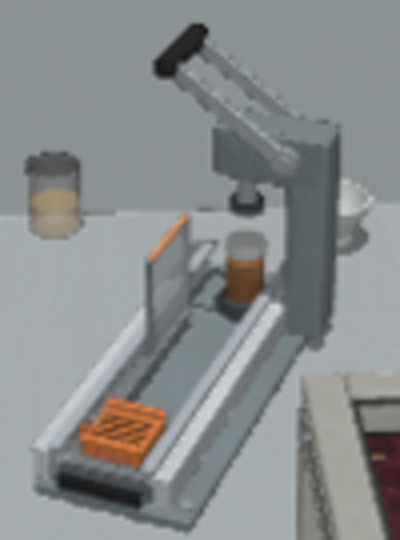

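```bash
cat > h.py <<'E'
import numpy as np
def ray(c,uv):
    K=c["camera_matrix"];V=c["view"];R=V[:3,:3]
    return -R.T@V[:3,3], R.T@np.linalg.solve(K,np.array([uv[0],uv[1],1.]))
def plane(c,uv,z):
    o,d=ray(c,uv);return o+d*(z-o[2])/d[2]
def tri(c1,p1,c2,p2):
    a,u=ray(c1,p1);b,v=ray(c2,p2)
    s=np.linalg.lstsq(np.c_[u,-v],b-a,rcond=None)[0]
    return (a+s[0]*u+b+s[1]*v)/2, np.linalg.norm(a+s[0]*u-b-s[1]*v)
E
python3 - <<'E'
import pickle;from h import *
d=pickle.load(open("d.pkl","rb"));T=d["top"];S=d["side"]
t=lambda x,y:(150+x/5-.4,105+y/5-.4)
s=lambda x,y:(220+x/4-.4,135+y/4-.4)
np.set_printoptions(precision=4,suppress=True)
P=lambda x,y,z:plane(T,t(x,y),z)
a=P(268,365,.046);b=P(683,548,.046);c=P(755,372,.046);e=P(345,195,.046)
print(a,b,c,e,np.linalg.norm(b-c))
for v in(a-b,e-c):print("yaw y axis",np.degrees(np.arctan2(-v[0],v[1])))
print("tab top",P(645,430,.046), "side",plane(S,s(123,432),.046),"tri",tri(T,t(645,430),S,s(123,432)))
print("grip",tri(T,t(170,295),S,s(181,50)))
for p in[(100,268),(240,325)]:print(P(*p,.25))
print("screen top",tri(T,t(365,353),S,s(168,238)))
print("bottle",plane(T,(365,234),.1),"amber",plane(T,(147,213),.05))
E
```

```text
[0.5536 0.2631 0.046 ] [0.4396 0.0224 0.046 ] [ 0.5416 -0.0232  0.046 ] [0.6535 0.2157 0.046 ] 0.11168709828458998
yaw y axis -25.347324634278493
yaw y axis -25.100074004076514
tab top [0.5092 0.0424 0.046 ] side [0.5077 0.034  0.046 ] tri (array([0.5087, 0.0422, 0.0401]), np.float64(0.0018032746432927603))
grip (array([0.5682, 0.2811, 0.253 ]), np.float64(0.0013559484335388746))
[0.5836 0.3159 0.25  ]
[0.5536 0.2476 0.25  ]
screen top (array([0.5514, 0.1988, 0.1206]), np.float64(7.69085993967958e-05))
bottle [ 0.3787 -0.1911  0.1   ] amber [0.454  0.4287 0.05  ]
```

Request:
play_rows(
  moves=[
    [-1,0.038,-0.03,-0.013,0,0,0],
    [-1,0.076,-0.06,-0.026,0,0,0],
    [-1,0.113,-0.09,-0.039,0,0,0],
    [-1,0.151,-0.12,-0.052,0,0,0],
    [-1,0.189,-0.15,-0.065,0,0,0],
  ],
)

```text
clock: 0.6
eef_pos: [0.3303, -0.4484, 0.2707]
orientation: [-3.109, -0.449, 0.0]
ft_force: [1.2, -0.4, -0.3]
finger_gap: 0.613
grasp_force: 0.0
```

Request:
play_rows(
  moves=[
    [-1,0.035,-0.034,0,0,0,-0.09],
    [-1,0.07,-0.067,0,0,0,-0.18],
    [-1,0.105,-0.1,0,0,0,-0.27],
    [-1,0.14,-0.134,0,0,0,-0.36],
    [-1,0.175,-0.167,0,0,0,-0.45],
  ],
)

```text
clock: 1.1
eef_pos: [0.4507, -0.2387, 0.2705]
orientation: [2.929, 1.137, -0.0]
ft_force: [-0.2, -0.8, -0.4]
finger_gap: 0.182
grasp_force: 0.0
```

```bash
cat >> h.py <<'E'
from scipy.spatial.transform import Rotation as Ro
np.set_printoptions(precision=4,suppress=True)
PX=np.array([.904,-.427,0]);PY=np.array([.427,.904,0])
def st(goal=None):
    from plant import sensors
    s=sensors.sense();R=Ro.from_rotvec(s["orientation"]).as_matrix();p=np.array(s["eef_pos"])
    print("t",s["clock"],"p",p,"x",R[:,0],"z",R[:,2],"F",np.array(s["ft_force"]),"gap",s["finger_gap"],"j",np.array(s["joint_positions"]))
    D=np.c_[PY,-PX*-1,[0,0,-1]]; D[:,1]=np.cross(D[:,2],D[:,0])
    print("rot to go",Ro.from_matrix(R.T@D).as_rotvec(),end=" ")
    if goal is not None: print("shift to go",R.T@(np.array(goal)-p))
    return p,R
E
python3 -c "
from h import *
st([.505,.035,.12])"
```

```text
t 1.1 p [ 0.4507 -0.2387  0.2705] x [ 0.7382  0.6746 -0.0001] z [ 0.     -0.0001 -1.    ] F [-0.2366 -0.7585 -0.4484] gap 0.18151319011176517 j [ 0.5951  0.1116 -0.2537  1.8761  0.0307  1.1575 -0.4998]
rot to go [ 0.0001  0.0001 -0.3891] shift to go [ 0.2247 -0.1654  0.1504]
```

Request:
play_rows(
  moves=[
    [-1,0.033,-0.024,0,0,0,-0.08],
    [-1,0.066,-0.048,0,0,0,-0.16],
    [-1,0.1,-0.073,0,0,0,-0.24],
    [-1,0.133,-0.098,0,0,0,-0.32],
    [-1,0.166,-0.122,0,0,0,-0.389],
  ],
)

```text
clock: 1.6
eef_pos: [0.491, -0.037, 0.2704]
orientation: [2.654, 1.681, -0.0]
ft_force: [0.7, -0.3, -0.4]
finger_gap: 0.007
grasp_force: 0.0
```

```bash
python3 -c "
from h import *
from plant import vision
import cv2,pickle
st([.513,.051,.12])
c=vision.camera('wrist');pickle.dump(c,open('w.pkl','wb'));cv2.imwrite('pics/w0.png',c['image'][:,:,::-1])"
```

```text
t 1.6 p [ 0.491  -0.037   0.2704] x [ 0.4275  0.904  -0.0001] z [-0.0001 -0.0001 -1.    ] F [ 0.6527 -0.3233 -0.3704] gap 0.0067235855080890325 j [ 0.3743  0.0949 -0.4563  1.9003  0.0457  1.1566 -0.5403]
rot to go [-0.0001  0.0001 -0.0004] shift to go [ 0.0889 -0.0177  0.1504]
```

View pics/w0.png

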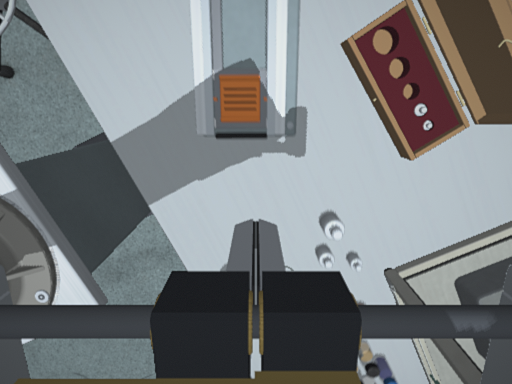

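```bash
python3 -c "
from h import *
import pickle
c=pickle.load(open('w.pkl','rb'))
for p in[(240,99),(220,99),(260,99),(240,74),(240,125),(214,128),(283,136)]:print(p,plane(c,p,.046))
a=plane(c,(240,99),.046);p,R=st(a+.01*PY+[0,0,.0])"
```

```text
(240, 99) [0.5082 0.0434 0.046 ]
(220, 99) [0.4859 0.0539 0.046 ]
(260, 99) [0.5305 0.0329 0.046 ]
(240, 74) [0.521  0.0695 0.046 ]
(240, 125) [0.4944 0.0151 0.046 ]
(214, 128) [0.4631 0.0258 0.046 ]
(283, 136) [ 0.5378 -0.0205  0.046 ]
t 1.65 p [ 0.4921 -0.0303  0.2707] x [0.418  0.9085 0.0021] z [ 0.0008  0.002  -1.    ] F [0.4352 8.9234 0.2007] gap 0.003453530360633562 j [ 0.3694  0.096  -0.464   1.8989  0.0448  1.1562 -0.542 ]
rot to go [-0.0001 -0.0021  0.0101] shift to go [ 0.0832 -0.016   0.2248]
```

Request:
play_rows(
  moves=[
    [-1,0.02,-0.004,0.04,0,0,0],
    [-1,0.04,-0.008,0.08,0,0,0],
    [-1,0.06,-0.012,0.12,0,0,0],
    [-1,0.083,-0.016,0.165,0,0,0],
    [-1,0.083,-0.016,0.165,0,0,0],
  ],
)

```text
clock: 2.15
eef_pos: [0.5096, 0.0455, 0.1005]
orientation: [-2.65, -1.678, 0.009]
ft_force: [-1.0, -0.2, 1.2]
finger_gap: 0.008
grasp_force: 0.0
```

```bash
python3 -c "
from h import *
p,R=st(np.array([.5085,.043,.046])+.01*PY)"
```

```text
t 2.15 p [0.5096 0.0455 0.1005] x [ 0.4274  0.9041 -0.0022] z [-0.0076  0.0011 -1.    ] F [-1.033  -0.1945  1.2298] gap 0.00763579448236709 j [ 0.2037  0.3333 -0.4905  2.0362  0.2068  0.8268 -0.8475]
rot to go [-0.0074  0.0022 -0.0003] shift to go [0.0074 0.0004 0.0544]
```

Request:
play_rows(
  moves=[
    [-1,0.005,0,0.02,0,0,0],
    [-1,0.007,0,0.04,0,0,0],
    [-1,0.007,0,0.05,0,0,0],
    [-1,0.007,0,0.05,0,0,0],
    [-1,0.007,0,0.05,0,0,0],
  ],
)

```text
clock: 2.65
eef_pos: [0.5159, 0.0491, 0.0563]
orientation: [2.657, 1.676, 0.001]
ft_force: [0.0, 0.5, 0.4]
finger_gap: 0.002
grasp_force: 0.0
```

Request:
play_rows(
  moves=[
    [-1,0,0,0.003,0,0,0],
    [-1,0,0,0.006,0,0,0],
    [-1,0,0,0.009,0,0,0],
    [-1,0,0,0.01,0,0,0],
    [-1,0,0,0.01,0,0,0],
  ],
)

```text
clock: 3.15
eef_pos: [0.5154, 0.0494, 0.0453]
orientation: [-2.657, -1.676, 0.0]
ft_force: [0.4, 0.2, 0.5]
finger_gap: 0.004
grasp_force: 0.0
```

```bash
python3 -c "
from h import *
p,R=st(np.array([.5085,.043,.04])+.01*PY)"
```

```text
t 3.15 p [0.5154 0.0494 0.0453] x [ 0.4305  0.9026 -0.0001] z [-0.0003  0.     -1.    ] F [0.3559 0.1689 0.5487] gap 0.004175275298400739 j [ 0.1604  0.4204 -0.4571  2.0658  0.2784  0.714  -0.9194]
rot to go [-0.0003  0.0001 -0.0037] shift to go [ 0.0012 -0.0035  0.0053]
```

Request:
play_rows(
  moves=[
    [-1,0,-0.003,0.001,0,0,0],
    [-1,0,-0.003,0.003,0,0,0],
    [-1,0,-0.003,0.005,0,0,0],
    [-1,0,-0.003,0.006,0,0,0],
    [-1,0,-0.003,0.006,0,0,0],
  ],
)

```text
clock: 3.65
eef_pos: [0.5129, 0.0509, 0.0396]
orientation: [2.657, 1.677, 0.0]
ft_force: [-2.7, -0.2, 9.0]
finger_gap: 0.004
grasp_force: 4.5
```

Request:
play_rows(
  moves=[
    [-1,0.004,0,0,0,0,0],
    [-1,0.01,0,0,0,0,0],
    [-1,0.018,0,0,0,0,0],
    [-1,0.026,0,0,0,0,0],
    [-1,0.034,0,0,0,0,0],
  ],
)

```text
clock: 4.15
eef_pos: [0.5275, 0.0818, 0.0397]
orientation: [2.657, 1.676, 0.0]
ft_force: [-3.0, 0.6, 9.1]
finger_gap: 0.006
grasp_force: 4.5
```

Request:
play_rows(
  moves=[
    [-1,0.006,0,0,0,0,0],
    [-1,0.012,0,0,0,0,0],
    [-1,0.018,0,0,0,0,0],
    [-1,0.024,0,0,0,0,0],
    [-1,0.03,0,0,0,0,0],
  ],
)

```text
clock: 4.65
eef_pos: [0.5404, 0.1089, 0.0397]
orientation: [2.657, 1.677, 0.0]
ft_force: [-3.0, -0.0, 8.5]
finger_gap: 0.001
grasp_force: 4.5
```

```bash
python3 -c "
from h import *
from plant import vision
p,R=st(np.array([.5085,.043,.04])+.1*PY)
import cv2
c=vision.camera('top');i=cv2.resize(c['image'][105:225,150:310],None,fx=5,fy=5,interpolation=2);cv2.imwrite('pics/t2.png',i[:,:,::-1])"
```

```text
t 4.65 p [0.5404 0.1089 0.0397] x [0.4303 0.9027 0.    ] z [ 0.  0. -1.] F [-3.0221 -0.0043  8.5086] gap 0.0013308703997126762 j [ 0.0503  0.4732 -0.4523  1.9954  0.3008  0.7374 -1.0285]
rot to go [ 0.     -0.     -0.0036] shift to go [ 0.0268 -0.0008 -0.0003]
```

View pics/t2.png

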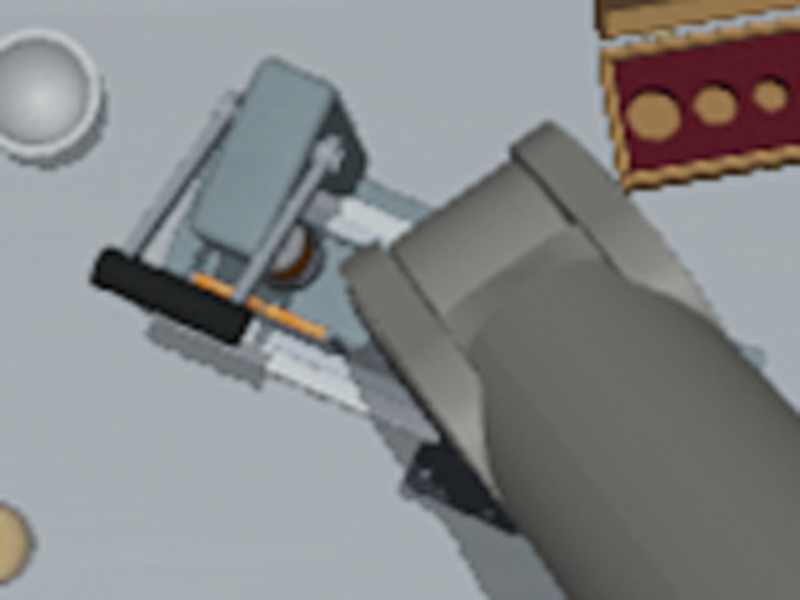

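Request:
play_rows(
  moves=[
    [-1,0.003,0,0,0,0,0],
    [-1,0.006,0,0,0,0,0],
    [-1,0.009,0,0,0,0,0],
    [-1,0.012,0,0,0,0,0],
    [-1,0.015,0,0,0,0,0],
  ],
)

```text
clock: 5.2
eef_pos: [0.5468, 0.1224, 0.0398]
orientation: [-2.657, -1.677, -0.0]
ft_force: [-3.2, 0.1, 9.2]
finger_gap: 0.007
grasp_force: 4.5
```

Request:
play_rows(
  moves=[
    [-1,0.002,0,0,0,0,0],
    [-1,0.004,0,0,0,0,0],
    [-1,0.006,0,0,0,0,0],
    [-1,0.008,0,0,0,0,0],
    [-1,0.01,0,0,0,0,0],
  ],
)

```text
clock: 5.7
eef_pos: [0.5499, 0.1281, 0.039]
orientation: [2.656, 1.674, -0.007]
ft_force: [-8.1, -18.3, 9.7]
finger_gap: 0.008
grasp_force: 10.7
```

Request:
play_rows(
  moves=[
    [-1,-0.002,0,0,0,0,0],
    [-1,-0.003,0,0,0,0,0],
    [-1,-0.003,0,-0.002,0,0,0],
    [-1,-0.003,0,-0.004,0,0,0],
    [-1,-0.003,0,-0.005,0,0,0],
  ],
)

```text
clock: 6.2
eef_pos: [0.5496, 0.1274, 0.0446]
orientation: [2.657, 1.675, -0.002]
ft_force: [-3.3, -5.1, 6.0]
finger_gap: 0.009
grasp_force: 6.4
```

Request:
play_rows(
  moves=[
    [-1,-0.002,0,-0.002,0,0,0],
    [-1,-0.004,0,-0.01,0,0,0],
    [-1,-0.004,0,-0.04,0,0,0],
    [-1,-0.004,0,-0.08,0,0,0],
    [-1,-0.004,0,-0.12,0,0,0],
  ],
)

```text
clock: 6.7
eef_pos: [0.5476, 0.1248, 0.166]
orientation: [-2.656, -1.677, 0.001]
ft_force: [0.9, -0.4, -0.0]
finger_gap: 0.004
grasp_force: 0.0
```

Request:
play_rows(
  moves=[
    [-1,0,0,-0.04,0,0,0],
    [-1,0,0,-0.08,0,0,0],
    [-1,0,0,-0.12,0,0,0],
    [-1,0,0,-0.15,0,0,0],
    [-1,0,0,-0.15,0,0,0],
  ],
)

```text
clock: 7.2
eef_pos: [0.5494, 0.1255, 0.3191]
orientation: [2.655, 1.675, 0.009]
ft_force: [0.6, 0.2, 0.2]
finger_gap: 0.003
grasp_force: 0.0
```

```bash
python3 -c "
from h import *
from plant import vision
p,R=st([.567,.281,.30])
import cv2
c=vision.camera('side');i=cv2.resize(c['image'][135:270,180:330],None,fx=4,fy=4,interpolation=2);cv2.imwrite('pics/s2.png',i[:,:,::-1])"
```

```text
t 7.2 p [0.5494 0.1255 0.3191] x [0.4304 0.9027 0.0039] z [ 0.0063  0.0013 -1.    ] F [0.5767 0.1778 0.2426] gap 0.002728565637673547 j [ 0.115   0.1947 -0.5268  1.691   0.1031  1.2769 -0.8777]
rot to go [ 0.0051 -0.0039 -0.0036] shift to go [ 0.1479 -0.0512  0.0194]
```

View pics/s2.png

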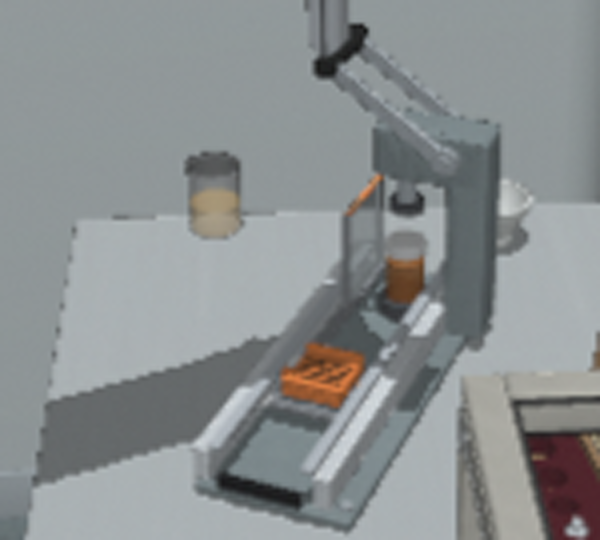

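Request:
play_rows(
  moves=[
    [-1,0.037,-0.013,0,0,0,0],
    [-1,0.074,-0.026,0,0,0,0],
    [-1,0.111,-0.038,0,0,0,0],
    [-1,0.148,-0.051,0.02,0,0,0],
    [-1,0.148,-0.051,0.035,0,0,0],
  ],
)

```text
clock: 7.75
eef_pos: [0.5638, 0.2857, 0.2772]
orientation: [-2.649, -1.683, 0.002]
ft_force: [-0.7, 0.3, -0.1]
finger_gap: 0.006
grasp_force: 0.0
```

```bash
python3 -c "
from h import *
from plant import vision
p,R=st([.568,.281,.264])
import cv2
c=vision.camera('wrist');cv2.imwrite('pics/w3.png',c['image'][:,:,::-1])
p,R=st([.568,.281,.264])
for z in (.2526,): 
  g=np.array([.568,.281,z]);V=c['view'];q=c['camera_matrix']@(V[:3,:3]@g+V[:3,3]);print(q/q[2])"
```

```text
t 7.75 p [0.5638 0.2857 0.2772] x [0.4248 0.9053 0.0006] z [-0.0027  0.0019 -1.    ] F [-0.7262  0.2516 -0.0521] gap 0.005761654825171013 j [-0.1217  0.3591 -0.5852  1.5904  0.2023  1.255  -1.1795]
rot to go [-0.0032 -0.0006  0.0026] shift to go [-0.0025  0.0058  0.0132]
t 7.8 p [0.5636 0.2822 0.2746] x [ 0.4266  0.9044 -0.0032] z [-0.0053 -0.001  -1.    ] F [-0.3965 -0.0903 -2.3619] gap 0.006866844760425064 j [-0.1194  0.3595 -0.5827  1.595   0.2025  1.2535 -1.1777]
rot to go [-0.0044  0.0032  0.0006] shift to go [0.0008 0.0046 0.0106]
[263.5306 221.0666   1.    ]
```

View pics/w3.png

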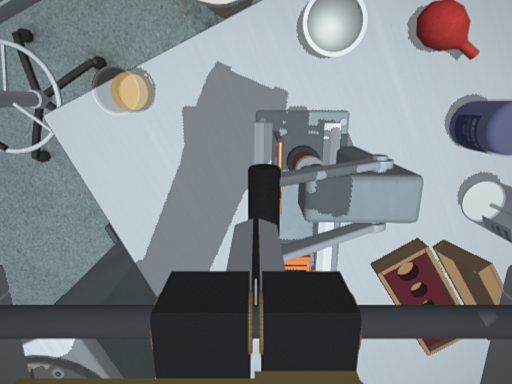

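Request:
play_rows(
  moves=[
    [-1,0,0.0045,0,0,0,0],
    [-1,0,0.0045,0.004,0,0,0],
    [-1,0,0.0045,0.008,0,0,0],
    [-1,0,0.004,0.012,0,0,0],
    [-1,0,0.004,0.012,0,0,0],
  ],
)

```text
clock: 8.3
eef_pos: [0.5693, 0.278, 0.2672]
orientation: [2.657, 1.676, -0.0]
ft_force: [0.2, 0.3, 0.2]
finger_gap: 0.004
grasp_force: 0.0
```

```bash
python3 -c "
from h import *
p,R=st([.568,.281,.264])"
```

```text
t 8.3 p [0.5693 0.278  0.2672] x [ 0.431   0.9023 -0.0003] z [-0.0002 -0.0003 -1.    ] F [0.203  0.3248 0.1789] gap 0.004241658408563955 j [-0.1145  0.3665 -0.5782  1.6013  0.2089  1.2365 -1.1769]
rot to go [-0.0001  0.0003 -0.0043] shift to go [ 0.0022 -0.0025  0.0032]
```

Request:
play_rows(
  moves=[
    [-1,0.002,-0.004,0.006,0,0,0],
    [-1,0.002,-0.008,0.012,0,0,0],
    [-1,0.002,-0.011,0.018,0,0,0],
    [-1,0.002,-0.013,0.022,0,0,0],
    [-1,0.002,-0.014,0.0242,0,0,0],
  ],
)

```text
clock: 8.8
eef_pos: [0.5564, 0.2871, 0.2429]
orientation: [-2.655, -1.677, 0.001]
ft_force: [-5.2, -0.7, 7.6]
finger_gap: 0.006
grasp_force: 3.8
```

Request:
play_rows(
  moves=[
    [-1,0,-0.003,0.006,0,0,0],
    [-1,0,-0.006,0.012,0,0,0],
    [-1,0,-0.008,0.018,0,0,0],
    [-1,0,-0.009,0.024,0,0,0],
    [-1,0,-0.01,0.03,0,0,0],
  ],
)

```text
clock: 9.3
eef_pos: [0.547, 0.2919, 0.2131]
orientation: [-2.654, -1.678, 0.001]
ft_force: [-7.4, 1.0, 7.8]
finger_gap: 0.007
grasp_force: 4.4
```

```bash
python3 -c "
from h import *
p,R=st([.568,.281,.264]-.0202*PX+[0,0,-.0506])"
```

```text
t 9.3 p [0.547  0.2919 0.2131] x [0.4291 0.9032 0.0001] z [-0.0014  0.0008 -1.    ] F [-7.4404  0.9776  7.8031] gap 0.007019024330900143 j [-0.1425  0.3874 -0.5821  1.6957  0.2302  1.1284 -1.2336]
rot to go [-0.0016 -0.0001 -0.0023] shift to go [-0.0009  0.0035 -0.0003]
```

Request:
play_rows(
  moves=[
    [-1,0,-0.001,0.006,0,0,0],
    [-1,0,-0.001,0.012,0,0,0],
    [-1,0,-0.0015,0.018,0,0,0],
    [-1,0,-0.0015,0.024,0,0,0],
    [-1,0,-0.001,0.03,0,0,0],
  ],
)

```text
clock: 9.8
eef_pos: [0.5461, 0.2929, 0.1831]
orientation: [-2.654, -1.678, 0.0]
ft_force: [-7.3, 3.5, 8.2]
finger_gap: 0.003
grasp_force: 4.5
```

Request:
play_rows(
  moves=[
    [-1,0,0.0005,0.004,0,0,0],
    [-1,0,0.001,0.008,0,0,0],
    [-1,0,0.0015,0.012,0,0,0],
    [-1,0,0.0025,0.016,0,0,0],
    [-1,0,0.003,0.02,0,0,0],
  ],
)

```text
clock: 10.3
eef_pos: [0.5489, 0.2916, 0.1633]
orientation: [-2.654, -1.678, 0.0]
ft_force: [-8.1, 2.6, 10.3]
finger_gap: 0.008
grasp_force: 5.5
```

```bash
python3 -c "
from h import *
p,R=st([.568,.281,.264]-.0181*PX+[0,0,-.1006])"
```

```text
t 10.3 p [0.5489 0.2916 0.1633] x [0.4289 0.9033 0.001 ] z [-0.001   0.0016 -1.    ] F [-8.0872  2.5779 10.2965] gap 0.007870040631208716 j [-0.1542  0.436  -0.5686  1.7431  0.2646  1.0398 -1.2588]
rot to go [-0.0016 -0.001  -0.002 ] shift to go [-0.0015  0.0037 -0.0001]
```

Request:
play_rows(
  moves=[
    [-1,0,0.001,0.003,0,0,0],
    [-1,0,0.0015,0.006,0,0,0],
    [-1,0,0.0025,0.009,0,0,0],
    [-1,0,0.003,0.011,0,0,0],
    [-1,0,0.004,0.013,0,0,0],
  ],
)

```text
clock: 10.8
eef_pos: [0.552, 0.2903, 0.1503]
orientation: [-2.653, -1.678, 0.001]
ft_force: [-11.9, 4.3, 11.9]
finger_gap: 0.002
grasp_force: 6.4
```

Request:
play_rows(
  moves=[
    [-1,0,0,0.001,0,0,0],
    [-1,0,0,0.002,0,0,0],
    [-1,0,0,0.003,0,0,0],
    [-1,0,0,0.003,0,0,0],
    [-1,0,0,0.003,0,0,0],
  ],
)

```text
clock: 11.3
eef_pos: [0.5524, 0.2904, 0.1491]
orientation: [-2.654, -1.678, -0.001]
ft_force: [-16.6, -0.2, 31.7]
finger_gap: 0.003
grasp_force: 16.8
```

Request:
play_rows(
  moves=[
    [-1,0,0,-0.003,0,0,0],
    [-1,0,-0.001,-0.006,0,0,0],
    [-1,0,-0.002,-0.009,0,0,0],
    [-1,0,-0.003,-0.012,0,0,0],
    [-1,0,-0.0035,-0.015,0,0,0],
  ],
)

```text
clock: 11.8
eef_pos: [0.5499, 0.2913, 0.1628]
orientation: [-2.654, -1.678, -0.001]
ft_force: [-4.0, 3.4, 9.0]
finger_gap: 0.007
grasp_force: 4.6
```

Request:
play_rows(
  moves=[
    [-1,0,-0.0005,-0.003,0,0,0],
    [-1,0,-0.001,-0.006,0,0,0],
    [-1,0,-0.002,-0.009,0,0,0],
    [-1,0,-0.0025,-0.012,0,0,0],
    [-1,0,-0.003,-0.015,0,0,0],
  ],
)

```text
clock: 12.3
eef_pos: [0.5484, 0.292, 0.178]
orientation: [-2.656, -1.677, -0.004]
ft_force: [2.2, 1.3, 9.0]
finger_gap: 0.007
grasp_force: 4.3
```

```bash
python3 -c "
from h import *
p,R=st([.568,.281,.264]-.0208*PX+[0,0,-.0866])"
```

```text
t 12.3 p [0.5484 0.292  0.178 ] x [0.43   0.9028 0.0021] z [ 0.0018  0.0015 -1.    ] F [2.157  1.2978 8.9828] gap 0.007382147642516512 j [-0.1513  0.4196 -0.5727  1.7319  0.2554  1.0628 -1.2538]
rot to go [ 0.001  -0.0021 -0.0032] shift to go [-0.0015  0.0016  0.0006]
```

Request:
play_rows(
  moves=[
    [-1,0,-0.0005,-0.003,0,0,0],
    [-1,0,-0.0005,-0.006,0,0,0],
    [-1,0,-0.001,-0.009,0,0,0],
    [-1,0,-0.001,-0.012,0,0,0],
    [-1,0,-0.001,-0.015,0,0,0],
  ],
)

```text
clock: 12.8
eef_pos: [0.5485, 0.2918, 0.1931]
orientation: [2.656, 1.676, 0.005]
ft_force: [6.5, -1.6, 7.2]
finger_gap: 0.006
grasp_force: 3.6
```

Request:
play_rows(
  moves=[
    [-1,0,0,-0.003,0,0,0],
    [-1,0,0,-0.006,0,0,0],
    [-1,0,0.0005,-0.009,0,0,0],
    [-1,0,0.0005,-0.012,0,0,0],
    [-1,0,0.001,-0.015,0,0,0],
  ],
)

```text
clock: 13.3
eef_pos: [0.5491, 0.2912, 0.2078]
orientation: [2.657, 1.676, 0.004]
ft_force: [5.0, -1.4, 5.7]
finger_gap: 0.006
grasp_force: 2.9
```

Request:
play_rows(
  moves=[
    [-1,0,0.0005,-0.003,0,0,0],
    [-1,0,0.001,-0.006,0,0,0],
    [-1,0,0.0015,-0.009,0,0,0],
    [-1,0,0.002,-0.012,0,0,0],
    [-1,0,0.003,-0.015,0,0,0],
  ],
)

```text
clock: 13.8
eef_pos: [0.5513, 0.2898, 0.2226]
orientation: [2.657, 1.676, 0.002]
ft_force: [3.8, -1.0, 4.8]
finger_gap: 0.007
grasp_force: 2.4
```

```bash
python3 -c "
from h import *
p,R=st([.568,.281,.264]-.0181*PX+[0,0,-.0406])"
```

```text
t 13.8 p [0.5513 0.2898 0.2226] x [0.4305 0.9026 0.0011] z [ 0.0014  0.0006 -1.    ] F [ 3.7796 -0.9881  4.7669] gap 0.006715559836242003 j [-0.1381  0.3822 -0.5813  1.6807  0.2273  1.1453 -1.2255]
rot to go [ 0.001  -0.0011 -0.0037] shift to go [-0.0009  0.0008 -0.0008]
```

Request:
play_rows(
  moves=[
    [-1,0,0.001,-0.003,0,0,0],
    [-1,0,0.0015,-0.006,0,0,0],
    [-1,0,0.0025,-0.009,0,0,0],
    [-1,0,0.0035,-0.012,0,0,0],
    [-1,0,0.005,-0.015,0,0,0],
  ],
)

```text
clock: 14.3
eef_pos: [0.5553, 0.2875, 0.2374]
orientation: [-2.657, -1.677, 0.0]
ft_force: [1.6, -0.4, 4.4]
finger_gap: 0.007
grasp_force: 2.1
```

Request:
play_rows(
  moves=[
    [-1,0,0.001,-0.003,0,0,0],
    [-1,0,0.0025,-0.006,0,0,0],
    [-1,0,0.004,-0.009,0,0,0],
    [-1,0,0.0055,-0.012,0,0,0],
    [-1,0,0.007,-0.015,0,0,0],
  ],
)

```text
clock: 14.8
eef_pos: [0.5617, 0.2843, 0.2524]
orientation: [-2.657, -1.676, 0.001]
ft_force: [2.0, -1.1, 3.2]
finger_gap: 0.002
grasp_force: 1.4
```

Request:
play_rows(
  moves=[
    [-1,0,0.001,-0.002,0,0,0],
    [-1,0,0.002,-0.004,0,0,0],
    [-1,0,0.0035,-0.006,0,0,0],
    [-1,0,0.0045,-0.008,0,0,0],
    [-1,0,0.0055,-0.01,0,0,0],
  ],
)

```text
clock: 15.3
eef_pos: [0.5667, 0.282, 0.2623]
orientation: [-2.657, -1.676, 0.0]
ft_force: [1.9, -2.5, 2.8]
finger_gap: 0.002
grasp_force: 1.2
```

Request:
play_rows(
  moves=[
    [-1,0,0.0005,-0.001,0,0,0],
    [-1,0,0.001,-0.002,0,0,0],
    [-1,0,0.001,-0.004,0,0,0],
    [-1,0,0.001,-0.006,0,0,0],
    [-1,0,0.001,-0.008,0,0,0],
  ],
)

```text
clock: 15.8
eef_pos: [0.5673, 0.2818, 0.2703]
orientation: [-2.657, -1.677, 0.0]
ft_force: [-0.3, -0.4, 0.5]
finger_gap: 0.001
grasp_force: 0.0
```

Lever is fully released. Lift clear and verify.

Request:
play_rows(
  moves=[
    [-1,0,0,-0.02,0,0,0],
    [-1,0,0,-0.04,0,0,0],
    [-1,-0.03,0,-0.06,0,0,0],
    [-1,-0.07,0,-0.08,0,0,0],
    [-1,-0.11,0,-0.08,0,0,0],
  ],
)

```text
clock: 16.3
eef_pos: [0.5202, 0.1823, 0.3525]
orientation: [2.656, 1.678, 0.005]
ft_force: [-0.3, -1.3, -0.1]
finger_gap: 0.005
grasp_force: 0.0
```

Request:
play_rows(
  moves=[
    [-1,-0.04,0,0,0,0,0],
    [-1,-0.08,0,0,0,0,0],
    [-1,-0.12,0,0,0,0,0],
    [-1,-0.12,0,0,0,0,0],
    [-1,-0.12,0,0,0,0,0],
  ],
)

```text
clock: 16.8
eef_pos: [0.4684, 0.0736, 0.3507]
orientation: [2.658, 1.674, 0.001]
ft_force: [-0.7, 0.1, 0.5]
finger_gap: 0.005
grasp_force: 0.0
```

```bash
python3 -c "
from h import *
from plant import vision
import cv2
p,R=st()
c=vision.camera('side');i=cv2.resize(c['image'][135:270,180:330],None,fx=4,fy=4,interpolation=2);cv2.imwrite('pics/s3.png',i[:,:,::-1])"
```

```text
t 16.8 p [0.4684 0.0736 0.3507] x [0.4319 0.9019 0.0003] z [ 0.0011 -0.0002 -1.    ] F [-0.6832  0.0845  0.5395] gap 0.005290888512661125 j [ 0.2053  0.0099 -0.4945  1.8122  0.0053  1.3198 -0.7371]
rot to go [ 0.001  -0.0003 -0.0053]
```

View pics/s3.png

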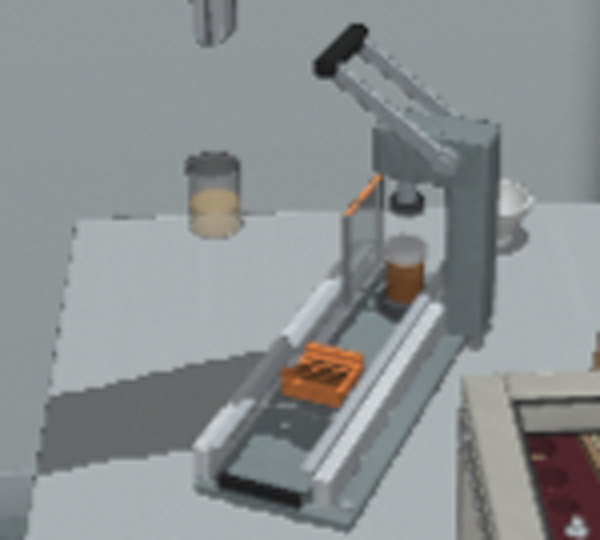

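The picture shows the lever back up (grip at 340,50), the guard shut (screen at 362,240), and the lid sitting lower: its top edge was near row 233 and is now near row 237.

```bash
python3 -c "
from plant import r
print(r.finish_job())"
```

```text
the job is handed in; nothing more can be done
None
```

I handed the job in at about 17 s: the guard is home with the tab sprung up, the lever was pulled to its stop and eased back up, the lid sits lower in the last picture, and the arm came nowhere near the bottle or beaker; the hand-in returned no verdict.

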